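# File a puppet pattern board in the lever arch binder

### The arm

A 7-joint arm with a two-finger parallel gripper is mounted at the origin on the work surface. World frame = base frame: x ahead of the robot, y to its left, z up, the work surface at z = 0. Lengths are in m, angles in rad, forces in N, time in s.
With the tool pointing down it reaches from about 0.425 to 1.025 m from the base axis. Payload 9.4 kg.
Tool frame: the origin (TCP) lies at the very end of the fingers, on their centre line; the grasp point (between the pads) lies 19 mm behind it (tcp_to_grasp is the distance from the TCP to the grasp point, in m); z points along the fingers, y is the line along which they close (so a half turn about z gives the same grasp; the last joint's range is limited). The gripper opens to 85 mm and grips with 20 to 120 N. Pads are 22 mm wide; open, the fingers measure 114 mm over their backs; the gripper's body (76 mm by 85 mm) begins 54 mm behind the grasp point. The pads swing forward as they close: fully open they stand 13 mm farther back than shut.
Start: joints at [1.246, 0.599, -0.003, 1.599, 0.002, 0.943, -0.08], TCP at [0.178, -0.703, 0.231] pointing down, gripper open.
Joint ranges: [-2.57, 2.57], [-0.35, 1.97], [-1.29, 1.29], [0.11, 2.56], [-1.05, 4.19], [0.11, 1.86], [-2.63, 2.63]. Speed limits (rad/s): [2.22, 2.22, 3.01, 3.01, 3.14, 3.14, 3.14].

### API

Orientations are given as a unit quaternion [w, x, y, z].
In Python, from plant import state, capture, finish_job, tcp_to_grasp gives the robot as it stands. The module is installed in compiled form; this text tells all that it offers.
- The arm moves only by the tool step_arm, never from a script. Its argument "rows" is a list that holds one entry, the list of rows, each a list of 4 numbers: the shift along the world's x, y, z each as a share of 750 mm, from -1 to 1, then the turn about the world's z as a share of 120 degrees, from -1 to 1. A call has 1 to 20 rows; each row is the pose to reach, as a shift and turn from the pose commanded when the call began; what a row does not reach only later rows make up. A row lasts 1/8 s, in which the tool goes at most 62.5 mm and 10.7 degrees, less where a joint would pass 70% of its speed; a pose out of reach is approached as far as the arm can. A call with a number of a shift or a turn outside -1 to 1 is refused whole. A call with a gripper value outside its range is refused whole. "jaw" is the opening, from -1 (shut) to 1 (fully open), set as the call begins (left out, the last holds). The fingers move at their own pace and stop on an object; "grip_force" is the grip in N (left out, the last holds). Time passes only in rows, so rows that repeat a pose let the fingers close. It gives the time, the measured TCP pose, the force, the opening and the grip force at its end, in the units of the state.
- state(): the state, without advancing time (a new reading comes with each control period).
- capture(name): name is "scene" or "top" or "wrist"; returns a dict with "frame" (400x640x3 uint8, blue, green, red), "intrinsics" (3x3 intrinsics, pixels), "xyz" and "rotation" of the camera in the world; the wrist camera has in their place "hand_eye" (4x4, takes a point from camera to tool coordinates, whose origin is the TCP and whose axes are the flange's). Camera axes: x right, y down, z forward; pixel columns grow to the right and rows downward; lengths in m; the calibration is good to about 2 mm. A picture is of the moment at which its call begins: read the wrist's pose just before it. There is no depth.
- finish_job(): hands the job in; it is judged then, once.
The state is a dict: "clock": time; "joint_pos": joint angles; "dq": joint speeds; "joint_torque": joint torques, N m; "tool_pos": TCP position; "tcp_rot": TCP orientation; "wrist_force": force on the tool from outside, world axes, zero at the start; "wrist_torque": the same for the moment, N m; "grip_width": finger opening in m; "gripper_force": force on a finger pad.
Only numpy, scipy, OpenCV 4.12 (cv2) and the standard library are available. Lean on these libraries where they do the work, as an engineer would, in place of code of your own. Each camera call takes 0.05 s, during which the arm holds its last target. There are 200 camera calls.

### The job

File the loose pattern board in the workshop's lever arch binder: lift the lever until the two arches have sprung fully open, set the board down flat over both posts with its grip on the side away from the arches, then press the lever down until it is fully home, hold it there a moment with a firm push of about 15 N so that the arches seat, and let go. Work by feel and force nothing: never load the lever with over 25 N or jam the board on the posts, do not handle the arches themselves, and leave the head, the duck and the mallet where they stand.

Things in the scene. Friction and masses are not known exactly. Their poses are not given: they have to be found in the camera images.
- post_feet (a point): Midway between the feet of the binder's two fixed steel posts, on the top face of its back board (12 mm above the bench). Axes: z up, y along the line of posts towards the lever, x towards the arches' hinge. Posts stand at y = -40 and +40 mm: 8 mm thick, straight for 28 mm, then tapering to a 2.4 mm tip, 38 mm high in all.
- lever_hinge (a point): Centre of the lever's hinge, on the binder, 38 mm above the bench; 80 mm towards +y and 5 mm towards -x from post_feet. Axes are the binder's (as post_feet); the hinge axis is x. It stands on a dark steel housing 84 x 22 mm, 26 mm high; a small spring strut lies beside the lever on its +x side.
- lever_bar (a point): Middle of the steel cross bar (10 mm thick, along x) at the lever's free end, to be lifted and pressed. The lever is a U bail: two 8 mm arms, 60 mm clear between, 80 mm from hinge axis to bar. Home, the bar is 42 mm above the bench (nothing under it down to the back board), 4 mm higher than the hinge, on its +y side; fully lifted, 67 mm above the hinge and 43 mm to its +y side.
- lever (a joint): Lever angle: 0 = home on a solid stop, arches closed; 0.95 rad = fully lifted, arches open; the bar swings up and back over the hinge. A spring drives it open beyond about 0.1 rad: closing takes 5 to 9 N along the bar's path while wide open, fading to some 1 N near home, where friction lets it stay wherever it is left. Press until the stop is felt, then build up the firm push.
- board_grip (a point): Centre of the upright wooden batten on the loose pattern board, by which to hold it: 22 mm thick along x, 50 mm long along y, 45 mm high, its middle 30.5 mm above the board's underside. Axes are the board's: z up, x towards the two holes.
- board_holes (a point): Midway between the board's two holes, on its underside, 38 mm towards +x from the batten's middle. Plywood board 90 (x) x 120 (y) x 8 mm, about 0.14 kg; 11 mm through holes at y = -40 and +40 mm, 15 mm from its +x edge. Filed, this point lies on post_feet with the same axes: holes over posts, batten on the side away from the arches.
- head: Half-carved wooden farmer head standing on its neck, 137 mm high, 92 mm wide; origin under its centre. Leave alone.
- duck: Red-lacquered wooden duck body, 104 mm wide, 144 mm high; origin under its centre. Leave alone.
- mallet: Round beech mallet standing on its head, 76 mm wide, 205 mm high; origin under its centre. Leave alone.
- rings: Pair of 6 mm wire arches moved by the lever. Origin: on their hinge line (along y), 45 mm towards +x from post_feet and 10 mm above the back board, midway between the arches, which are at y = -40 and +40 mm. Closed, they bow over to the post tips, 49 mm above the back board at most; open, they have swung back towards +x, tips about 45 mm clear of the posts and 65 mm above the back board.
- binder: The lever arch binder: dark wooden back board 150 (x) x 260 (y) x 12 mm, fixed flat on the bench, carrying posts, arches and lever. Origin under its centre; post_feet is at (5, -50, 12) mm from it.
- mount (a joint): How far the lever's whole mechanism (hinge housing, lever and spring) is lifted (+) or pressed down (-) on its stiff rubber mounts: 15 N per mm, 0 when left alone. More than 1.7 mm (25 N up or down on the lever) is forcing it. Too small to judge from the pose readings: feel it.

How it is judged:
On the way, in this order (a step that is already met when the one before it is completed fails the run):
1. the lever is lifted and the arches stand fully open (value of joint lever above 0.85 rad), for 0.2 s.
2. the board lies flat over both posts while the arches are open (value of joint lever above 0.8 rad and distance between board_holes and post_feet below 0.004 m and angle between board_holes's own z axis and vertical below 0.05 rad and x of board_grip in the frame of post_feet below -0.02 m), for 0.2 s.
3. the lever is home and pressed firmly on its stop (over 8 N, the mechanism giving 0.55 mm on its mounts) (value of joint lever below 0.035 rad and value of joint mount below -0.00055 m), for 0.2 s.
At the end, for the whole second after the job is handed in: The lever is pressed home (within 0.035 rad, about 3 mm at its bar, of its stop) and at rest, the arches closed; the board lies flat on the binder over both posts (hole midpoint within 4 mm of the point between the post feet, tilt under 0.05 rad), its batten away from the arches (value of joint lever below 0.035 rad and distance between board_holes and post_feet below 0.004 m and angle between board_holes's own z axis and vertical below 0.05 rad and x of board_grip in the frame of post_feet below -0.02 m and velocity of joint lever below 0.02 rad/s); the robot touches nothing.
It fails at once if the lever is pressed down or pulled up with more than 25 N (its mechanism gives 1.7 mm on its mounts) (value of joint mount below -0.0017 m or value of joint mount above 0.0017 m).
It fails at once if the board is jammed on the posts or slammed on the binder (over 60 N) (contact force between board and binder above 60 N).
It fails at once if the arches are pushed or pulled directly (over 5 N) (contact force between anything else and rings above 5 N).
It fails at once if the head, the duck or the mallet is disturbed (moved over 20 mm) (distance of any of head, duck, mallet from where it was at the start of the episode above 0.02 m).
It also fails if it takes over 72 s, if anything falls off the work surface, if the arm or the gripper's body presses on something with over 40 N, if the wrist force passes 120 N, or if a joint passes its speed limit or range.

## Working session

There is one attempt and no reset: what is moved stays moved. The work goes in short steps, Python scripts to look and compute and a tool call to move; the robot and the scene stay as the last step left them, time stands still between calls to the robot, and variables do not carry over. Pictures are saved under pics/ and viewed, at most 10 in all, crops included, and the job is handed in when it is done.

Besides the shell and the picture viewer there is one more tool, called after ">>>" in YAML: its name, and indented under it one key for each argument. step_arm: Moves the arm, as the interface text tells. Shift numbers are shares of 750 mm and turn numbers shares of 120 degrees, none past 1 either way. Its arguments: {"type":"object","properties":{"rows":{"type":"array"},"jaw":{"type":"number"},"grip_force":{"type":"number"}},"required":["rows"]}

```bash
mkdir -p pics; python3 - <<'E'
from plant import *
import cv2,json,numpy as np,pickle
print(state(), tcp_to_grasp)
for n in("scene","top"):
    c=capture(n); cv2.imwrite(f"pics/{n}0.png",c["frame"]); pickle.dump(c,open(f"{n}.pkl","wb"))
    print(n,c["intrinsics"],c["xyz"],c["rotation"])
E
```

```text
{'clock': 0.0, 'joint_pos': array([ 1.24628027,  0.60015563, -0.00249874,  1.60016103,  0.00184233,
        0.94290609, -0.07977511]), 'dq': array([-0.00076044, -0.00036029,  0.00053698, -0.00110799, -0.00043511,
        0.00063695, -0.00163801]), 'joint_torque': array([ 6.25234152e-04, -7.76442289e+01,  1.56460080e+00, -2.58015740e+01,
        1.22538744e-02,  8.98491387e-03,  1.97250574e-05]), 'tool_pos': array([ 0.17765699, -0.70238882,  0.23038446]), 'tcp_rot': array([-7.89243298e-04,  9.92328463e-01,  1.23626685e-01, -2.02850722e-04]), 'wrist_force': array([ 0.35077292, -0.12357717, -0.00841859]), 'wrist_torque': array([-0.00059834,  0.01246758, -0.05164462]), 'gripper_force': 0.0, 'grip_width': 0.08532962720670599} 0.0187
scene [[476.94125596   0.         312.53425263]
 [  0.         476.94125596 196.27707974]
 [  0.           0.           1.        ]] [ 1.42310149 -0.10768361  1.07058845] [-0.2495195   0.71608312  0.61366621 -0.21995175]
top [[406.41713079   0.         314.63924068]
 [  0.         406.41713079 202.24105888]
 [  0.           0.           1.        ]] [0.5091185  0.00660322 1.41140797] [-0.01763193  0.71448548 -0.69871242  0.03163183]
```

View pics/top0.png

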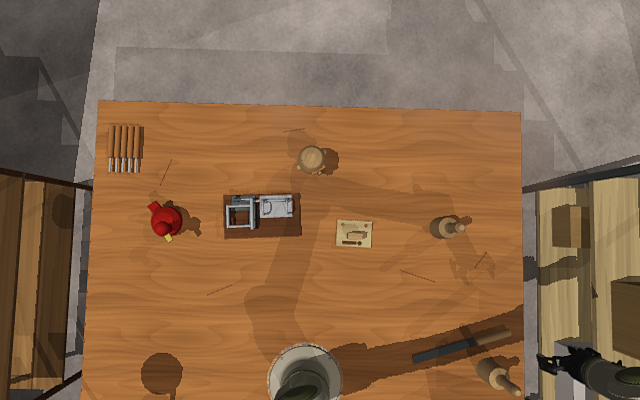

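View pics/scene0.png

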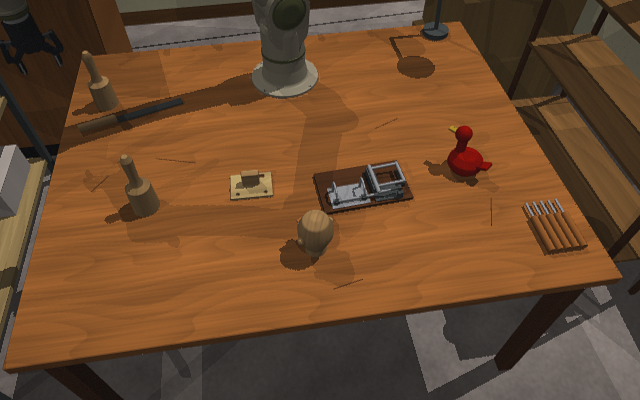

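The top view shows the binder at about (262,215) with its lever to the left (+y), and the board at (354,234). The duck is at (166,220), the head at (312,160) and the mallet at (447,227). I'll enlarge the parts I need.

```bash
python3 - <<'E'
import cv2,numpy as np
t=cv2.imread("pics/top0.png")[180:260,215:385]; s=cv2.imread("pics/scene0.png")[150:220,220:420]
t=cv2.resize(t,None,fx=4.5,fy=4.5,interpolation=cv2.INTER_CUBIC);s=cv2.resize(s,None,fx=3,fy=3,interpolation=cv2.INTER_CUBIC)
o=np.zeros((t.shape[0]+s.shape[0],800,3),np.uint8);o[:t.shape[0],:t.shape[1]]=t;o[t.shape[0]:,:s.shape[1]]=s
print(t.shape,s.shape);cv2.imwrite("pics/crop1.png",o)
E
```

```text
(360, 765, 3) (210, 600, 3)
```

View pics/crop1.png

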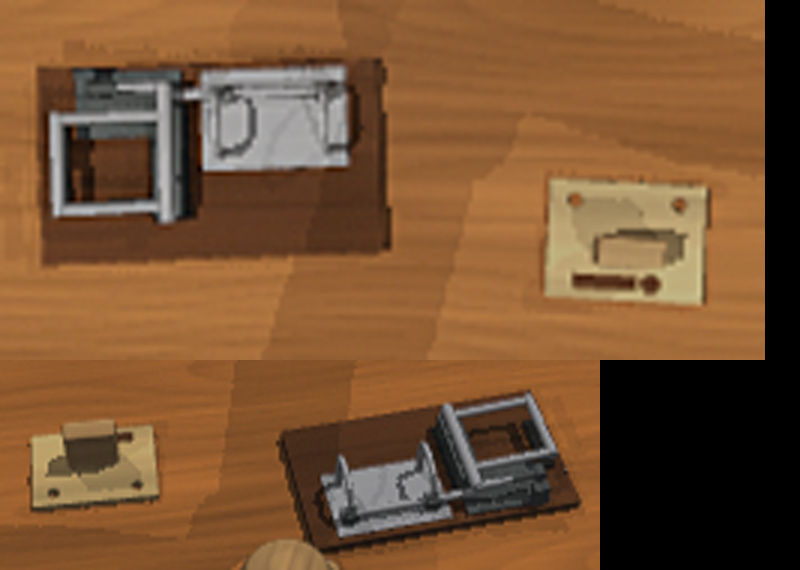

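```bash
cat > h.py <<'E'
import numpy as np,cv2
from scipy.spatial.transform import Rotation as R
def q(w): return R.from_quat([w[1],w[2],w[3],w[0]])
def pose(c): return np.array(c["xyz"]),q(c["rotation"]).as_matrix()
def topl(K,p,M,uv,z):
    d=np.c_[np.atleast_2d(uv),np.ones(len(np.atleast_2d(uv)))]@np.linalg.inv(K).T@M.T
    return p+d*((z-p[2])/d[:,2])[:,None]
def proj(K,p,M,X):
    x=(np.atleast_2d(X)-p)@M@K.T; return x[:,:2]/x[:,2:]
E
python3 - <<'E'
from h import *;import pickle
c=pickle.load(open("top.pkl","rb"));K=c["intrinsics"];p,M=pose(c)
f=lambda a,z:topl(K,p,M,np.array([215,180])+(np.array(a,float)+.5)/4.5-.5,z)
b=f([(38,67),(383,58),(390,250),(43,265)],.012)
g=f([(547,179),(710,187),(705,305),(545,297)],.008)
h=f([(575,200),(680,205)],.008);ba=f([(597,233),(665,233),(665,268),(597,268)],.053);bar=f([(58,115),(60,215)],.045)
for n,v in zip(("binder","board","holes","batten","bar"),(b,g,h,ba,bar)):
    print(n,v.round(4).tolist(),v.mean(0).round(4),np.linalg.norm(np.diff(v,axis=0),axis=1).round(4))
s=pickle.load(open("scene.pkl","rb"));K=s["intrinsics"];p,M=pose(s)
f=lambda a,z:topl(K,p,M,np.array([220,150])+(np.array(a,float)-[0,360]+.5)/3-.5,z)
b=f([(280,432),(528,391),(580,504),(305,550)],.012);h=f([(53,493),(137,485)],.008);g=f([(31,436),(156,427),(159,494),(35,507)],.008)
for v in (b,g,h): print(v.round(4).tolist(),v.mean(0).round(4))
E
```

```text
binder [[0.6265, 0.2956, 0.012], [0.6397, 0.0322, 0.012], [0.4929, 0.0233, 0.012], [0.4759, 0.2862, 0.012]] [0.5587 0.1593 0.012 ] [0.2637 0.1471 0.2635]
board [[0.5497, -0.0958, 0.008], [0.5463, -0.2214, 0.008], [0.456, -0.2186, 0.008], [0.4595, -0.0959, 0.008]] [ 0.5029 -0.1579  0.008 ] [0.1257 0.0904 0.1228]
holes [[0.5341, -0.1176, 0.008], [0.532, -0.1985, 0.008]] [ 0.5331 -0.158   0.008 ] [0.0809]
batten [[0.5092, -0.1304, 0.053], [0.5103, -0.181, 0.053], [0.4844, -0.1813, 0.053], [0.4833, -0.1308, 0.053]] [ 0.4968 -0.1559  0.053 ] [0.0506 0.0259 0.0505]
bar [[0.5882, 0.2726, 0.045], [0.5139, 0.2684, 0.045]] [0.5511 0.2705 0.045 ] [0.0744]
[[0.4937, 0.0254, 0.012], [0.4786, 0.2811, 0.012], [0.6283, 0.2919, 0.012], [0.6412, 0.0263, 0.012]] [0.5605 0.1562 0.012 ]
[[0.4565, -0.2186, 0.008], [0.4642, -0.095, 0.008], [0.5503, -0.1005, 0.008], [0.5476, -0.2187, 0.008]] [ 0.5047 -0.1582  0.008 ]
[[0.5331, -0.2009, 0.008], [0.5358, -0.1203, 0.008]] [ 0.5345 -0.1606  0.008 ]
```

>>> step_arm:
  rows:
    - [[0.04,0.05,0.13,0],[0.1,0.12,0.13,-0.05],[0.43,0.54,0.13,-0.092],[0.43,0.54,0.13,-0.092],[0.43,0.54,0.13,-0.092],[0.43,0.54,0.13,-0.092],[0.43,0.54,0.13,-0.092],[0.43,0.54,0.13,-0.092],[0.45,0.9,0.13,-0.092],[0.45,0.9,0.13,-0.092],[0.45,0.9,0.13,-0.092],[0.45,0.9,0.13,-0.092],[0.45,0.9,0.13,-0.092],[0.45,0.9,0.13,-0.092]]
  jaw: 0.3

```text
clock: 1.85
tool_pos: [0.5156, -0.0229, 0.3287]
tcp_rot: [-0.001, 1.0, 0.031, 0.0]
wrist_force: [0.4, -1.4, 0.9]
grip_width: 0.0557
gripper_force: 0.0
```

>>> step_arm:
  rows:
    - [[0.053,0.264,-0.02,0],[0.053,0.264,-0.02,0],[0.053,0.264,-0.02,0],[0.053,0.264,-0.02,0],[0.053,0.264,-0.02,0],[0.053,0.264,-0.02,0]]

```text
clock: 2.6
tool_pos: [0.5551, 0.1677, 0.3137]
tcp_rot: [0.001, 1.0, 0.026, -0.0]
wrist_force: [0.4, -0.6, -0.0]
grip_width: 0.0558
gripper_force: 0.0
```

```bash
cat >> h.py <<'E'
def wrist(name):
    from plant import state,capture
    import pickle
    s=state();c=capture("wrist");cv2.imwrite(f"pics/{name}.png",c["frame"])
    T=np.eye(4);T[:3,:3]=q(s["tcp_rot"]).as_matrix();T[:3,3]=s["tool_pos"];T=T@np.array(c["hand_eye"])
    d=dict(K=c["intrinsics"],p=T[:3,3],M=T[:3,:3],s=s);pickle.dump(d,open(name+".pkl","wb"));return d
def axes(c,a):  # local points in frame at (x,y,z,yaw)
    return lambda P:np.array(c)+R.from_euler("z",a).apply(np.atleast_2d(P))
E
python3 - <<'E'
from h import *
d=wrist("w1");print(d["s"]["tool_pos"],d["p"],d["M"].round(3))
pf=axes((.5674,.1081,.012),.0555)
print(proj(d["K"],d["p"],d["M"],pf([[0,40,38e-3],[0,-40e-3,38e-3],[0,.04,0],[-.005,.16,.03]])))
E
```

```text
[0.55511488 0.16767522 0.31370472] [0.63695943 0.17217306 0.45668624] [[ 0.053 -0.947 -0.317]
 [-0.999 -0.05  -0.017]
 [-0.     0.317 -0.948]]
[[-26090.13090288    213.41780946]
 [   394.3422942     153.55580068]
 [   336.04284993    149.23556497]
 [   253.12958538    156.34980121]]
```

View pics/w1.png

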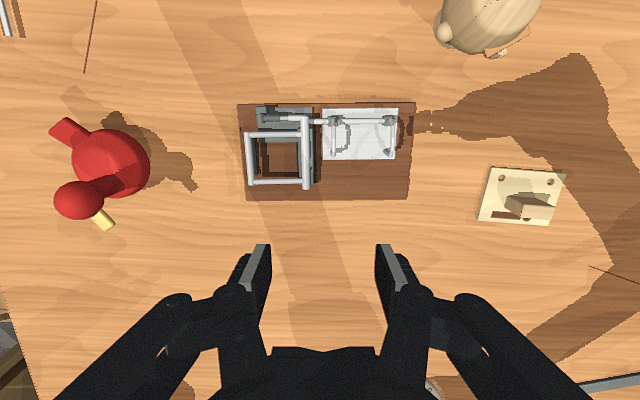

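The wrist view shows the lever bar at about (249,158), and the posts at about (333,157) and (391,157), within a few mm of prediction. Next I go down over the bar.

>>> step_arm:
  rows:
    - [[-0.003,0.136,-0.2,0],[-0.003,0.136,-0.22,0],[-0.003,0.136,-0.24,0],[-0.003,0.136,-0.24,0],[-0.003,0.136,-0.28,0],[-0.003,0.136,-0.32,0],[-0.003,0.136,-0.35,0],[-0.003,0.136,-0.381,0],[-0.003,0.136,-0.381,0],[-0.003,0.136,-0.381,0]]

```text
clock: 3.9
tool_pos: [0.554, 0.2715, 0.0296]
tcp_rot: [-0.0, 1.0, 0.027, 0.001]
wrist_force: [0.6, 0.3, -0.4]
grip_width: 0.0557
gripper_force: 0.0
```

```bash
python3 - <<'E'
from h import *
d=wrist("w2");s=d["s"];print(s["tool_pos"],s["wrist_force"])
f=cv2.imread("pics/w2.png");cv2.imwrite("pics/w2.png",f)
E
```

```text
[0.55399351 0.27150445 0.02961451] [ 0.56803489  0.3080006  -0.41903038]
```

View pics/w2.png

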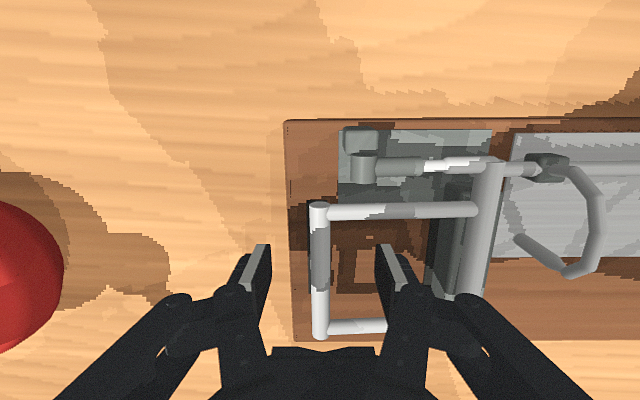

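The fingers straddle the bar evenly: bar at column 320, finger pads at about 258 and 385. I close gently.

>>> step_arm:
  rows:
    - [[0,0,0,0],[0,0,0,0],[0,0,0,0],[0,0,0,0],[0,0,0,0]]
  jaw: -1
  grip_force: 20

```text
clock: 4.58
tool_pos: [0.553, 0.2726, 0.0283]
tcp_rot: [-0.0, 1.0, 0.028, 0.0]
wrist_force: [-0.6, 1.8, 3.5]
grip_width: 0.009
gripper_force: 21.4
```

>>> step_arm:
  rows:
    - [[0,-0.001,0.008,0],[0,-0.002,0.016,0],[0,-0.004,0.024,0],[0,-0.006,0.031,0],[0,-0.006,0.031,0]]

```text
clock: 5.2
tool_pos: [0.5532, 0.268, 0.0523]
tcp_rot: [-0.0, 1.0, 0.027, 0.001]
wrist_force: [0.6, 5.5, 5.1]
grip_width: 0.0089
gripper_force: 21.1
```

Going well; next, further along the arc to about 0.85 rad.

>>> step_arm:
  rows:
    - [[0,-0.003,0.008,0],[0,-0.007,0.015,0],[0.001,-0.011,0.021,0],[0.001,-0.016,0.028,0],[0.001,-0.021,0.034,0],[0.001,-0.026,0.04,0],[0.002,-0.033,0.046,0],[0.002,-0.036,0.049,0],[0.002,-0.036,0.049,0]]

```text
clock: 6.32
tool_pos: [0.5547, 0.2391, 0.0888]
tcp_rot: [0.001, 1.0, 0.027, 0.0]
wrist_force: [0.3, -0.5, 9.9]
grip_width: 0.0089
gripper_force: 22.1
```

>>> step_arm:
  rows:
    - [[0,0,0,0],[0,0,0,0],[0,0,0.01,0],[0,0,0.04,0],[0,0,0.1,0],[0,0,0.17,0],[0,0,0.23,0]]
  jaw: 0.2

```text
clock: 7.2
tool_pos: [0.5541, 0.2405, 0.2628]
tcp_rot: [-0.0, 1.0, 0.028, 0.0]
wrist_force: [0.7, 0.7, -0.3]
grip_width: 0.0512
gripper_force: 0.0
```

```bash
python3 - <<'E'
from h import *
d=wrist("w3");s=d["s"];print(s["tool_pos"],s["wrist_force"])
E
```

```text
[0.5540891  0.24051291 0.26279708] [ 0.69176116  0.70528968 -0.31985815]
```

View pics/w3.png

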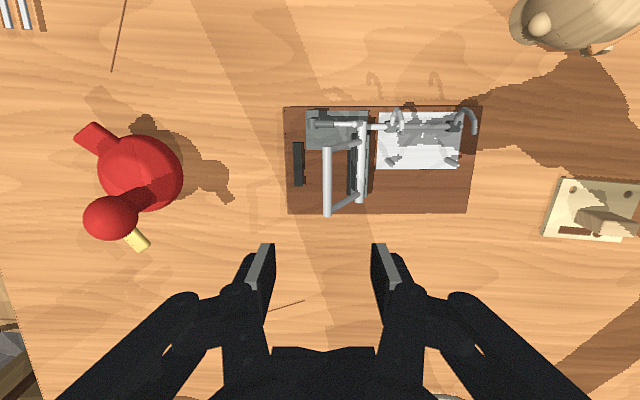

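The lever is up (bar at about column 327, rows 147–215) and the arches have swung back. On the way to the board I take one closer look at the posts.

>>> step_arm:
  rows:
    - [[0.017,-0.08,0,0],[0.017,-0.176,-0.05,0],[0.017,-0.176,-0.12,0],[0.017,-0.176,-0.12,0],[0.017,-0.176,-0.12,0],[0.017,-0.176,-0.12,0]]

```text
clock: 8.0
tool_pos: [0.5681, 0.1106, 0.1726]
tcp_rot: [-0.001, 1.0, 0.029, 0.002]
wrist_force: [0.2, 0.0, -1.0]
grip_width: 0.0512
gripper_force: 0.0
```

```bash
python3 - <<'E'
from h import *
import pickle
d=pickle.load(open("w3.pkl","rb"));pf=axes((.5674,.1081,.012),.0555)
print("bar open pred",proj(d["K"],d["p"],d["M"],pf([[-.005-.034,.123,.093],[-.005+.034,.123,.093]])))
d=wrist("w4");s=d["s"];print(s["tool_pos"],s["wrist_force"],d["K"])
P=pf([[0,.04,.038],[0,-.04,.038],[0,.04,0],[0,-.04,0]]);print(proj(d["K"],d["p"],d["M"],P))
f=cv2.imread("pics/w4.png")[60:260,170:470];cv2.imwrite("pics/w4c.png",cv2.resize(f,None,fx=2.6,fy=2.6,interpolation=cv2.INTER_CUBIC))
E
```

```text
bar open pred [[332.07730856 208.90049784]
 [332.77054998 147.08388662]]
[0.56809253 0.1105932  0.17260308] [ 0.188685    0.0181782  -1.03988565] [[291.88225422   0.         322.70800817]
 [  0.         291.88225422 196.34892889]
 [  0.           0.           1.        ]]
[[283.8175366  190.69606678]
 [367.73514459 190.94015484]
 [288.37103783 180.27519372]
 [362.65629086 180.48666587]]
```

View pics/w4c.png

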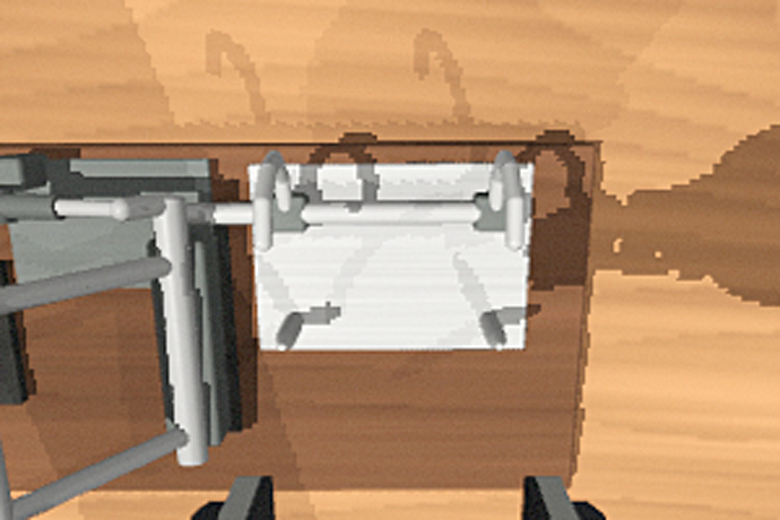

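Posts measured with tips at (279,191.5) and (361.5,192) in the full frame, about 5 mm further +y than the first estimate. That gives post_feet ≈ (0.5667, 0.1126). Next, the board.

>>> step_arm:
  rows:
    - [[-0.095,-0.358,0,-0.042],[-0.095,-0.358,0,-0.042],[-0.095,-0.358,0,-0.042],[-0.095,-0.358,0,-0.042],[-0.095,-0.358,0,-0.042],[-0.095,-0.358,0,-0.042],[-0.095,-0.358,0,-0.042],[-0.095,-0.358,0,-0.042]]
  jaw: 1

```text
clock: 9.05
tool_pos: [0.4966, -0.1583, 0.1709]
tcp_rot: [-0.0, 1.0, -0.015, 0.0]
wrist_force: [-0.1, 0.3, -0.2]
grip_width: 0.0857
gripper_force: 0.0
```

```bash
python3 - <<'E'
from h import *
d=wrist("w5");s=d["s"];print(s["tool_pos"],s["tcp_rot"])
f=axes((.534,-.159,0),-.03)
print(proj(d["K"],d["p"],d["M"],f([[0,.04,.008],[0,-.04,.008],[-.038,.025,.053],[-.038,-.025,.053],[.015,.06,.008],[.015,-.06,.008]])).round(1))
f=cv2.imread("pics/w5.png")[100:300,170:470];cv2.imwrite("pics/w5c.png",cv2.resize(f,None,fx=2.6,fy=2.6,interpolation=cv2.INTER_CUBIC))
E
```

```text
[ 0.49657556 -0.15831945  0.17093986] [-1.46086296e-04  9.99884754e-01 -1.51746653e-02  4.33479203e-04]
[[284.4 144. ]
 [361.1 144. ]
 [296.  191.7]
 [349.3 191.7]
 [264.3 129.3]
 [381.2 129.3]]
```

View pics/w5c.png

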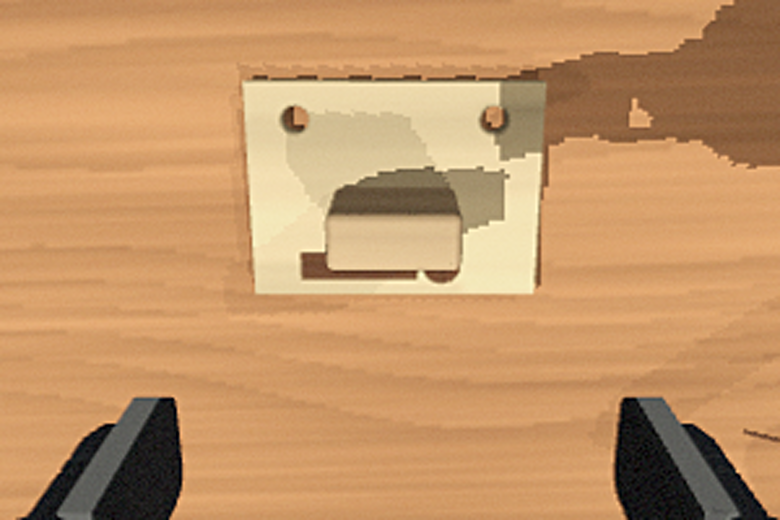

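Holes are at (283,146) and (360,145), batten top centred at (322,193). Board holes ≈ (0.5324, −0.1577) and batten ≈ (0.4945, −0.157), which fits the known sizes. I descend and grip.

>>> step_arm:
  rows:
    - [[-0.003,0.002,-0.06,0],[-0.003,0.002,-0.13,0],[-0.003,0.002,-0.17,0],[-0.003,0.002,-0.201,0],[-0.003,0.002,-0.201,0],[-0.003,0.002,-0.201,0]]

```text
clock: 9.85
tool_pos: [0.494, -0.1579, 0.0204]
tcp_rot: [0.0, 1.0, -0.016, 0.0]
wrist_force: [-1.2, -0.4, 0.3]
grip_width: 0.0852
gripper_force: 0.0
```

>>> step_arm:
  rows:
    - [[0,0,0,0],[0,0,0,0],[0,0,0,0],[0,0,0,0],[0,0,0,0],[0,0,0,0]]
  jaw: -1
  grip_force: 60

```text
clock: 10.6
tool_pos: [0.494, -0.1585, 0.0208]
tcp_rot: [0.0, 1.0, -0.016, 0.001]
wrist_force: [-1.2, 0.5, 8.3]
grip_width: 0.0494
gripper_force: 61.9
```

>>> step_arm:
  rows:
    - [[0,0,0.06,0],[0,0,0.13,0],[0.046,0.359,0.18,0.042],[0.046,0.359,0.18,0.042],[0.046,0.359,0.18,0.042],[0.046,0.359,0.18,0.042],[0.046,0.359,0.18,0.042],[0.046,0.359,0.18,0.042],[0.046,0.359,0.13,0.042],[0.046,0.359,0.13,0.042],[0.046,0.359,0.13,0.042]]

```text
clock: 11.98
tool_pos: [0.5281, 0.1098, 0.1178]
tcp_rot: [0.0, 1.0, 0.027, -0.0]
wrist_force: [0.5, -1.1, -0.4]
grip_width: 0.0493
gripper_force: 62.7
```

```bash
python3 - <<'E'
from h import *
d=wrist("w6");s=d["s"];print(s["tool_pos"],s["tcp_rot"],s["wrist_force"])
pf=axes((.5667,.1126,.012),.0555);t=s["tool_pos"]
print(proj(d["K"],d["p"],d["M"],pf([[0,.04,.038],[0,-.04,.038],[0,.04,0],[0,-.04,0]])).round(1))
b=axes((t[0],t[1],t[2]-.0208),2*s["tcp_rot"][2])
print(proj(d["K"],d["p"],d["M"],b([[.038,.04,.008],[.038,-.04,.008],[.053,.06,.008],[.053,-.06,.008]])).round(1))
f=cv2.imread("pics/w6.png")[100:300,170:470];cv2.imwrite("pics/w6c.png",cv2.resize(f,None,fx=2.6,fy=2.6,interpolation=cv2.INTER_CUBIC))
E
```

```text
[0.5280885  0.1098301  0.11783947] [ 2.29054535e-04  9.99638728e-01  2.68760395e-02 -1.96597798e-04] [ 0.48125887 -1.08775728 -0.37817768]
[[267.5 161.1]
 [376.7 161. ]
 [275.5 152.1]
 [369.  152. ]]
[[250.9 182.4]
 [395.3 182.5]
 [211.5 155.5]
 [434.7 155.7]]
```

View pics/w6c.png

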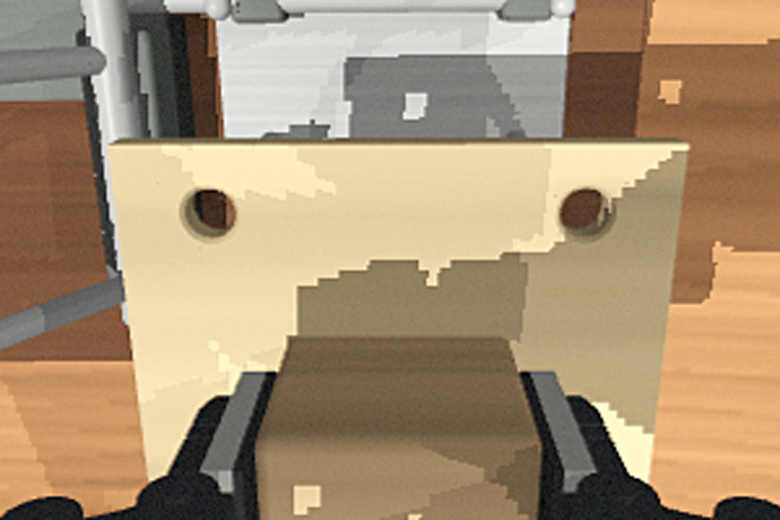

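The holes sit at (250.4,182.3) and (396.2,182.3), within a pixel of prediction, so the board is held true. I descend carefully, first onto the post tapers.

>>> step_arm:
  rows:
    - [[0.001,0.001,-0.03,0],[0.001,0.001,-0.05,0],[0.001,0.001,-0.06,0],[0.001,0.001,-0.066,0],[0.001,0.001,-0.07,0],[0.001,0.001,-0.073,0],[0.001,0.001,-0.073,0]]

```text
clock: 12.9
tool_pos: [0.5288, 0.1116, 0.0626]
tcp_rot: [0.0, 1.0, 0.028, -0.0]
wrist_force: [0.1, -0.7, -0.3]
grip_width: 0.0494
gripper_force: 62.7
```

>>> step_arm:
  rows:
    - [[0,0,-0.003,0],[0,0,-0.006,0],[0,0,-0.009,0],[0,0,-0.012,0],[0,0,-0.015,0],[0,0,-0.015,0]]

```text
clock: 13.65
tool_pos: [0.5284, 0.1115, 0.0509]
tcp_rot: [0.0, 1.0, 0.028, -0.0]
wrist_force: [-2.4, -0.6, -3.0]
grip_width: 0.0489
gripper_force: 62.6
```

>>> step_arm:
  rows:
    - [[-0.001,0,-0.003,0],[-0.001,0,-0.006,0],[-0.001,0,-0.009,0],[-0.001,0,-0.012,0],[-0.001,0,-0.015,0],[-0.001,0,-0.015,0]]

```text
clock: 14.4
tool_pos: [0.5282, 0.1117, 0.0398]
tcp_rot: [-0.0, 1.0, 0.028, 0.0]
wrist_force: [-0.9, -1.3, -2.2]
grip_width: 0.0495
gripper_force: 62.7
```

>>> step_arm:
  rows:
    - [[0,0,-0.002,0],[0,0,-0.004,0],[0,0,-0.006,0],[0,0,-0.008,0],[0,0,-0.009,0],[0,0,-0.009,0]]

```text
clock: 15.15
tool_pos: [0.5282, 0.1117, 0.0332]
tcp_rot: [-0.0, 1.0, 0.028, 0.0]
wrist_force: [-0.4, -1.1, -1.5]
grip_width: 0.049
gripper_force: 62.8
```

>>> step_arm:
  rows:
    - [[0,0,-0.001,0],[0,0,-0.001,0]]

```text
clock: 15.4
tool_pos: [0.5281, 0.1117, 0.0328]
tcp_rot: [-0.0, 1.0, 0.028, 0.0]
wrist_force: [-1.3, -0.9, 5.0]
grip_width: 0.0489
gripper_force: 63.5
```

>>> step_arm:
  rows:
    - [[0,0,0,0],[0,0,0,0],[0,0,0,0],[0,0,0.04,0],[0,0,0.1,0],[0,0,0.17,0],[0,0,0.17,0]]
  jaw: 1

```text
clock: 16.27
tool_pos: [0.5301, 0.1121, 0.1636]
tcp_rot: [-0.001, 1.0, 0.027, 0.003]
wrist_force: [0.0, -0.4, -0.5]
grip_width: 0.0852
gripper_force: 0.0
```

```bash
python3 - <<'E'
from h import *
d=wrist("w7");s=d["s"];print(s["tool_pos"],s["tcp_rot"],s["wrist_force"])
pf=axes((.5667,.1126,.012),.0555)
print(proj(d["K"],d["p"],d["M"],pf([[0,.04,.038],[0,-.04,.038],[0,.04,.008],[0,-.04,.008],[.015,.06,.008],[.015,-.06,.008],[-.075,.06,.008],[-.075,-.06,.008]])).round(1))
f=cv2.imread("pics/w7.png")[80:280,170:470];cv2.imwrite("pics/w7c.png",cv2.resize(f,None,fx=2.6,fy=2.6,interpolation=cv2.INTER_CUBIC))
E
```

```text
[0.53007521 0.11211698 0.16361262] [-8.31050393e-04  9.99622365e-01  2.72661039e-02  3.31602910e-03] [ 0.01785149 -0.38918003 -0.46158649]
[[279.8 153.8]
 [370.2 153.8]
 [284.1 148.6]
 [365.6 148.6]
 [262.8 133. ]
 [387.  133. ]
 [268.3 219.2]
 [381.2 219.3]]
```

View pics/w7c.png

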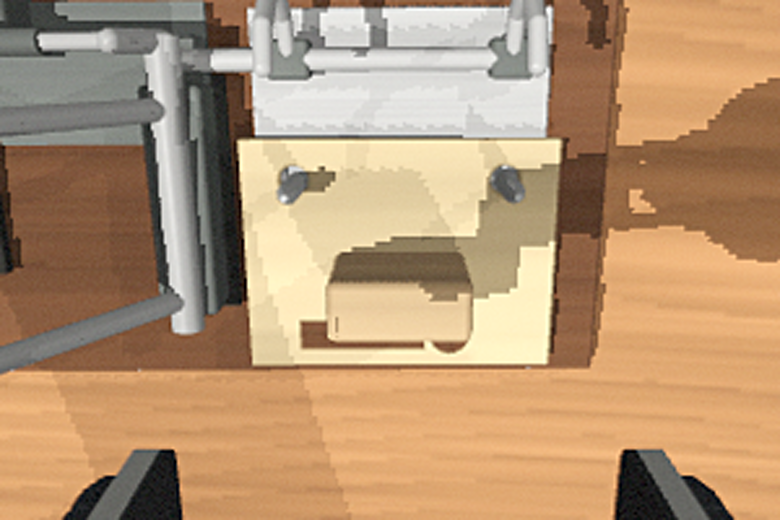

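The board lies flat with both posts through its holes, at crop (291,185) and (507,185). Next I re-grip the bar lightly and follow it back down.

>>> step_arm:
  rows:
    - [[0.036,0.08,0.03,0],[0.036,0.165,0.03,0],[0.036,0.165,0.03,0],[0.036,0.165,0.03,0],[0.036,0.165,0.0,0],[0.036,0.165,0.0,0]]
  jaw: 0.2

```text
clock: 17.08
tool_pos: [0.5541, 0.2327, 0.1581]
tcp_rot: [0.001, 1.0, 0.027, -0.002]
wrist_force: [0.8, -0.5, 0.4]
grip_width: 0.0511
gripper_force: 0.0
```

>>> step_arm:
  rows:
    - [[0.001,0.003,-0.04,0],[0.001,0.003,-0.07,0],[0.001,0.003,-0.09,0],[0.001,0.003,-0.09,0],[0.001,0.003,-0.09,0]]

```text
clock: 17.7
tool_pos: [0.5562, 0.2376, 0.0932]
tcp_rot: [-0.0, 1.0, 0.027, 0.0]
wrist_force: [-0.6, 0.9, -0.4]
grip_width: 0.0513
gripper_force: 0.0
```

>>> step_arm:
  rows:
    - [[0,0,0,0],[0,0,0,0],[0,0,0,0],[0,0,0,0],[0,0,0,0]]
  jaw: -1
  grip_force: 20

```text
clock: 18.32
tool_pos: [0.5561, 0.2364, 0.0928]
tcp_rot: [0.001, 1.0, 0.027, 0.0]
wrist_force: [1.1, -5.9, 4.9]
grip_width: 0.0088
gripper_force: 21.3
```

>>> step_arm:
  rows:
    - [[0,0.003,-0.003,0],[0,0.008,-0.006,0],[0,0.012,-0.009,0],[-0.001,0.016,-0.013,0],[-0.001,0.019,-0.017,0],[-0.001,0.023,-0.021,0],[-0.001,0.026,-0.025,0],[-0.001,0.029,-0.03,0],[-0.001,0.029,-0.03,0]]

```text
clock: 19.45
tool_pos: [0.5549, 0.2582, 0.0702]
tcp_rot: [0.001, 1.0, 0.027, -0.0]
wrist_force: [-0.7, -4.8, 5.0]
grip_width: 0.0094
gripper_force: 22.1
```

>>> step_arm:
  rows:
    - [[0,0.003,-0.005,0],[0,0.006,-0.009,0],[0,0.009,-0.014,0],[-0.001,0.011,-0.018,0],[-0.001,0.013,-0.023,0],[-0.001,0.014,-0.028,0],[-0.001,0.016,-0.034,0],[-0.001,0.017,-0.039,0],[-0.001,0.018,-0.044,0],[-0.001,0.018,-0.046,0],[-0.001,0.018,-0.046,0]]

```text
clock: 20.82
tool_pos: [0.5542, 0.2719, 0.0354]
tcp_rot: [0.001, 1.0, 0.027, -0.0]
wrist_force: [0.1, -5.0, 1.8]
grip_width: 0.0092
gripper_force: 22.2
```

>>> step_arm:
  rows:
    - [[0,0,0,0],[0,0,0,0],[0,0,0,0],[0,0,0.03,0],[0,0,0.06,0],[0,0,0.06,0]]
  jaw: 0.2

```text
clock: 21.58
tool_pos: [0.5551, 0.2736, 0.082]
tcp_rot: [-0.001, 1.0, 0.028, 0.001]
wrist_force: [0.5, -0.7, -0.3]
grip_width: 0.0511
gripper_force: 0.0
```

>>> step_arm:
  rows:
    - [[0,0,0,0],[0,0,0,0],[0,0,0,0],[0,0,0,0],[0,0,-0.02,0],[0,0,-0.026,0],[0,0,-0.026,0]]
  jaw: -1

```text
clock: 22.45
tool_pos: [0.5539, 0.2727, 0.0601]
tcp_rot: [0.0, 1.0, 0.028, -0.001]
wrist_force: [-0.1, 0.0, 0.2]
grip_width: 0.0001
gripper_force: 0.0
```

>>> step_arm:
  rows:
    - [[0,0,-0.003,0],[0,0,-0.006,0],[0,0,-0.009,0],[0,0,-0.011,0],[0,0,-0.013,0],[0,0,-0.014,0],[0,0,-0.014,0]]

```text
clock: 23.32
tool_pos: [0.5543, 0.2727, 0.0504]
tcp_rot: [0.0, 1.0, 0.027, -0.0]
wrist_force: [-0.4, 0.2, -0.3]
grip_width: 0.0001
gripper_force: 0.1
```

>>> step_arm:
  rows:
    - [[0,0,-0.001,0],[0,0,-0.002,0],[0,0,-0.003,0],[0,0,-0.003,0]]

```text
clock: 23.82
tool_pos: [0.5543, 0.2728, 0.0482]
tcp_rot: [0.0, 1.0, 0.028, -0.0]
wrist_force: [0.3, -0.3, 0.6]
grip_width: -0.0
gripper_force: 0.0
```

>>> step_arm:
  rows:
    - [[0,0,-0.001,0],[0,0,-0.001,0],[0,0,-0.002,0],[0,0,-0.002,0]]

```text
clock: 24.32
tool_pos: [0.5543, 0.2729, 0.0469]
tcp_rot: [-0.0, 1.0, 0.028, 0.0]
wrist_force: [-0.2, -0.2, 2.8]
grip_width: 0.0002
gripper_force: 1.1
```

Contact felt: 2.8 N at about the expected home height. I build up in small steps.

>>> step_arm:
  rows:
    - [[0,0,-0.0005,0],[0,0,-0.0005,0],[0,0,-0.0005,0]]

```text
clock: 24.7
tool_pos: [0.5544, 0.2729, 0.0466]
tcp_rot: [-0.0, 1.0, 0.028, 0.0]
wrist_force: [-0.3, -0.3, 5.1]
grip_width: 0.0
gripper_force: 2.6
```

>>> step_arm:
  rows:
    - [[0,0,-0.0005,0],[0,0,-0.001,0],[0,0,-0.001,0],[0,0,-0.001,0]]

```text
clock: 25.2
tool_pos: [0.5544, 0.273, 0.0461]
tcp_rot: [-0.0, 1.0, 0.028, 0.0]
wrist_force: [-2.2, -0.9, 9.0]
grip_width: -0.0001
gripper_force: 4.5
```

>>> step_arm:
  rows:
    - [[0,0,-0.0005,0],[0,0,-0.001,0],[0,0,-0.0013,0],[0,0,-0.0013,0],[0,0,-0.0013,0]]

```text
clock: 25.82
tool_pos: [0.5544, 0.273, 0.0456]
tcp_rot: [-0.0, 1.0, 0.028, 0.0]
wrist_force: [-2.5, -1.9, 13.9]
grip_width: 0.0
gripper_force: 6.9
```

Firm push of 14 N on the stop: 1.3 mm down for 11 N more, which is stiff. I nudge it slightly, hold, then retreat.

>>> step_arm:
  rows:
    - [[0,0,-0.0003,0],[0,0,-0.0003,0],[0,0,-0.0003,0],[0,0,-0.0003,0],[0,0,-0.0003,0],[0,0,-0.0003,0]]

```text
clock: 26.58
tool_pos: [0.5545, 0.273, 0.0455]
tcp_rot: [-0.0, 1.0, 0.028, 0.0]
wrist_force: [-3.7, -1.5, 15.3]
grip_width: 0.0002
gripper_force: 7.4
```

>>> step_arm:
  rows:
    - [[0,0,0.002,0],[0,0,0.004,0],[0,0,0.01,0],[0,0,0.05,0],[0,0,0.12,0],[0,0,0.2,0],[0,0,0.25,0],[0,0,0.25,0],[0,0,0.25,0]]

```text
clock: 27.7
tool_pos: [0.5539, 0.2726, 0.2314]
tcp_rot: [0.0, 1.0, 0.028, -0.0]
wrist_force: [1.2, 0.3, -0.5]
grip_width: 0.0
gripper_force: 0.0
```

```bash
python3 -c "
from plant import *
print(finish_job())"
```

```text
the job is handed in; nothing more can be done
None
```

I filed the board flat over both posts with its grip away from the arches, pressed the lever home with a 15 N push, let go, and handed the job in at about 28 s; I judged the lever's final position by its height and feel, not from a last picture, and no verdict came back.

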